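Find the heavier jar and store it against the sprung pad

ROBOT

A 6-joint arm with a two-finger parallel gripper is mounted at the origin on the work surface. World frame = base frame: x ahead of the robot, y to its left, z up, the work surface at z = 0. Lengths are in m, angles in rad, forces in N, time in s.
With the tool pointing down it reaches from about 0.25 to 0.775 m from the base axis. Payload 4 kg.
Tool frame: the origin (TCP) lies midway between the tips of the shut fingers; the grasp point (between the pads) lies 19 mm behind it; z points along the fingers, y is the line along which they close (so a half turn about z gives the same grasp; the last joint's range is limited). The gripper opens to 85 mm and grips with 20 to 120 N. Pads are 22 mm wide; open, the fingers measure 114 mm over their backs; the gripper's body (76 mm by 85 mm) begins 54 mm behind the grasp point. The pads swing forward as they close: fully open they stand 13 mm farther back than shut.
Start: joints at [1.133, 0.087, 1.371, -0, 1.684, -0.103], TCP at [0.181, 0.519, 0.209] pointing down, gripper open.
Joint ranges: [-3.1, 3.1], [-0.76, 2.03], [0.27, 2.55], [-1.08, 4.22], [0.17, 2.65], [-2.57, 2.57]. Speed limits (rad/s): [2.79, 2.79, 3.14, 3.14, 3.14, 3.14].

INTERFACE

Orientations are given as a rotation vector (axis times angle).
In Python, from workcell import bot, jaws, ik, sensors, viewer, job_done gives the robot as it stands. Calls block until the motion is done:
- bot.move_to(position, orientation): joint-space move of the TCP to a pose.
- bot.move_l(position, max_speed=0.15, attitude=None): straight line of the TCP; attitude=None keeps the orientation; max_speed is the mean speed in m/s.
- bot.move_joints(angles): joint-space move.
- jaws.gripper_to(opening): opening from 0.0 (shut) to 1.0 (fully open); the grip force is fixed at half the most; returns when the fingers have stopped.
- bot.dwell(seconds).
- ik(position, orientation): joint angles nearest the present ones, or None.
- sensors.observe(): the state.
- viewer.snapshot(name): name is "scene" or "top"; returns the picture (384x512x3 uint8, red, green, blue); there is no depth.
- viewer.calibration(name): a dict with "intrinsics" (3x3 intrinsics, pixels), "world_to_cam" (4x4, takes a point from world to camera coordinates). Camera axes: x right, y up, looking along -z (the intrinsics and any distortion apply to the point x, -y, -z); pixel columns grow to the right and rows downward; lengths in m; the calibration is good to about 2 mm. A picture is of the moment at which its call begins. calibration takes no time and is no camera call.
A pose or a line that the arm cannot do raises bot.Unreachable and nothing moves.
- job_done(): hands the job in; it is judged then, once.
The state is a dict: "clock": time; "q": joint angles; "qvel": joint speeds; "effort": joint torques, N m; "tool_pos": TCP position; "tool_rot": TCP orientation; "ft_force": force on the tool from outside, world axes, zero at the start; "moment": the same for the moment, N m; "finger_gap": opening from 0.0 (shut) to 1.0 (fully open); "finger_force": force on a finger pad.
Only numpy, scipy, OpenCV 4.12 (cv2) and the standard library are available. Lean on these libraries where they do the work, as an engineer would, in place of code of your own. Each camera call takes 0.05 s, during which the arm holds its last target. There are 200 camera calls.

TASK

One of the two amber jars on top of the almirah is much heavier than the other. Lift the red-lidded jar to feel its weight and set it back where it stood, then lift the white-lidded one; put the heavier of the two upright in the steel jar bay, eased gently back until the sprung orange pad gives by several millimetres and is left pressing on it, and leave the lighter one standing where it was. Do not ram the bay, tip a jar or disturb the other things on the shelf.

Things in the scene. Friction and masses are not known exactly. Their poses are not given: they have to be found in the camera images.
- jar_red: closed amber jar, red screw lid: 58 mm in diameter, 102 mm tall, lid (60 mm in diameter) above that to 120 mm; origin at the centre of its underside, z up its axis. Loose on the shelf, contents hidden and free to shift 3 mm. One of the two jars weighs 0.20 to 0.30 kg in all, the other 0.5 to 0.8 kg; which is which changes and cannot be seen.
- jar_white: closed amber jar, white screw lid: 58 mm in diameter, 102 mm tall, lid (60 mm in diameter) above that to 120 mm; origin at the centre of its underside, z up its axis. Loose on the shelf, contents hidden and free to shift 3 mm. One of the two jars weighs 0.20 to 0.30 kg in all, the other 0.5 to 0.8 kg; which is which changes and cannot be seen.
- bay: steel jar bay fixed on the shelf, without a floor: two parallel rails 200 mm long (x -90 to +110 mm in its frame), 40 mm high, 6 mm thick, 80 mm clear between them (y -40 to +40 mm), a 40 mm high cross wall at the back (x +110 to +116 mm). Origin on the shelf surface midway between the rails, +x along them from open front to back. Rammed if a jar presses any part of it with over 12 N.
- bay_pad_zone (a point): on the shelf on the bay's centre line, 30 mm to +x of the bay's origin, axes as the bay. An orange pad faces -x here, 50 mm wide, 4 to 48 mm above the shelf, on a clamped bracket; its untouched face lies anywhere from -20 to +20 mm in x from this point, unmeasured. It is sprung, 0.2 N per mm from 0 N, gives 12 mm to +x, then is hard. A jar pressed by 0.5 to 2 N stays put by friction.
- almirah: green steel top of the almirah, the flat fixed shelf surface at z = 0 on which all stands
- pot_lid: bystander: steel pot lid with a copper underside and knob, 176 mm in diameter, 39 mm high over the knob; origin at the centre of its underside
- mortar: bystander: small steel mortar 90 mm in diameter and 65 mm high with its steel pestle leaning in it (a single piece, top 132 mm above the shelf, leaning 58 mm to its own +x); origin at the centre of its underside
- spatula: bystander: wooden spatula 240 mm long, lying flat along its own x; origin near its middle
Not all that is in view belongs to the job. Leave any blue or yellow look-alike of the jar_red alone.

How it is judged:
By the outcome, as a careful person would: the job done as asked, in the order asked, and still so for the second after the job is handed in, with the robot touching nothing.
It also fails if it takes over 72 s, if anything falls off the work surface, if the arm or the gripper's body presses on something with over 40 N, if the wrist force passes 120 N, or if a joint passes its speed limit or range.

## Working session

There is one attempt and no reset: what is moved stays moved. The work goes in short steps, each a Python script; the robot and the scene stay as the last script left them, time stands still between calls to the robot, and variables do not carry over. Pictures are saved under pics/ and viewed, at most 10 in all, crops included, and the job is handed in when it is done.

```bash
mkdir -p pics
python3 - <<'E'
from workcell import *
import cv2,numpy as np
for n in("scene","top"):
    im=viewer.snapshot(n); cv2.imwrite(f"pics/{n}0.png",cv2.resize(im[:,:,::-1],(800,600),interpolation=cv2.INTER_CUBIC)); cv2.imwrite(f"pics/raw_{n}.png",im[:,:,::-1])
    c=viewer.calibration(n);print({k:np.round(v,4).tolist() if not isinstance(v,str) else v for k,v in c.items()})
print(sensors.observe())
E
```

```text
{'intrinsics': [[483.8862, 0.0, 255.4641], [0.0, 483.8862, 180.6338], [0.0, 0.0, 1.0]], 'world_to_cam': [[-0.3967, 0.9179, -0.0038, 0.2163], [-0.5481, -0.2336, 0.8031, 0.2901], [0.7363, 0.3207, 0.5958, -1.6161], [0.0, 0.0, 0.0, 1.0]]}
{'intrinsics': [[346.571, 0.0, 256.3385], [0.0, 346.571, 187.908], [0.0, 0.0, 1.0]], 'world_to_cam': [[0.0211, -0.9996, -0.0179, 0.0168], [0.9905, 0.0185, 0.1366, -0.5899], [-0.1362, -0.0206, 0.9905, -0.7306], [0.0, 0.0, 0.0, 1.0]]}
{'clock': 0.1, 'q': array([ 1.13289735e+00,  8.79259279e-02,  1.37211316e+00,  9.69127976e-06,
        1.68357444e+00, -1.03092214e-01]), 'qvel': array([ 0.00079816, -0.0025635 , -0.00285143,  0.00274136, -0.00157486,
       -0.00038708]), 'effort': array([ 2.75046303e-03, -3.53017330e+01, -3.14216781e+01, -2.05313013e-04,
        7.95739208e-03, -3.27898408e-05]), 'tool_pos': array([0.18051403, 0.51902209, 0.2078266 ]), 'tool_rot': array([-5.23366872e-01, -3.09713275e+00,  3.05438430e-03]), 'ft_force': array([ 0.2028212 ,  0.17733847, -0.73093466]), 'moment': array([-0.02877808, -0.01940464,  0.0003285 ]), 'finger_force': 0.0, 'finger_gap': 1.0002006566765527}
```

View pics/scene0.png

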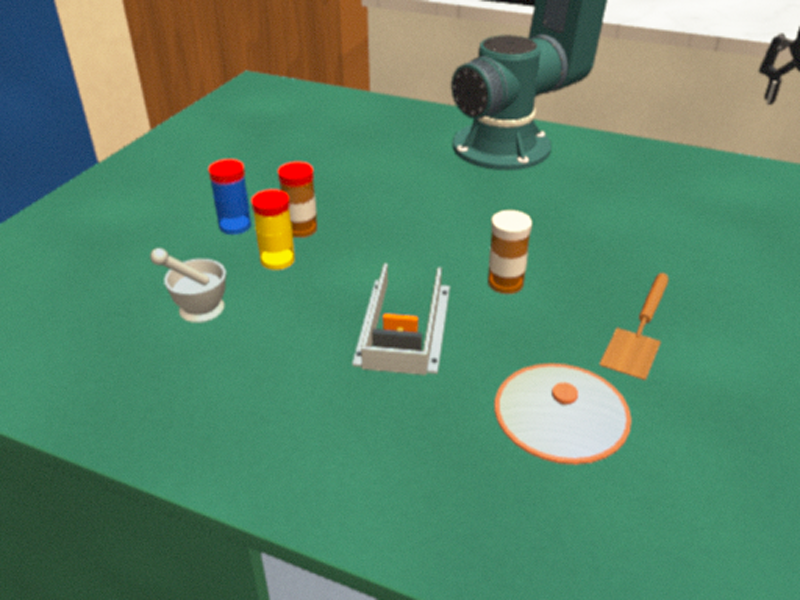

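View pics/top0.png

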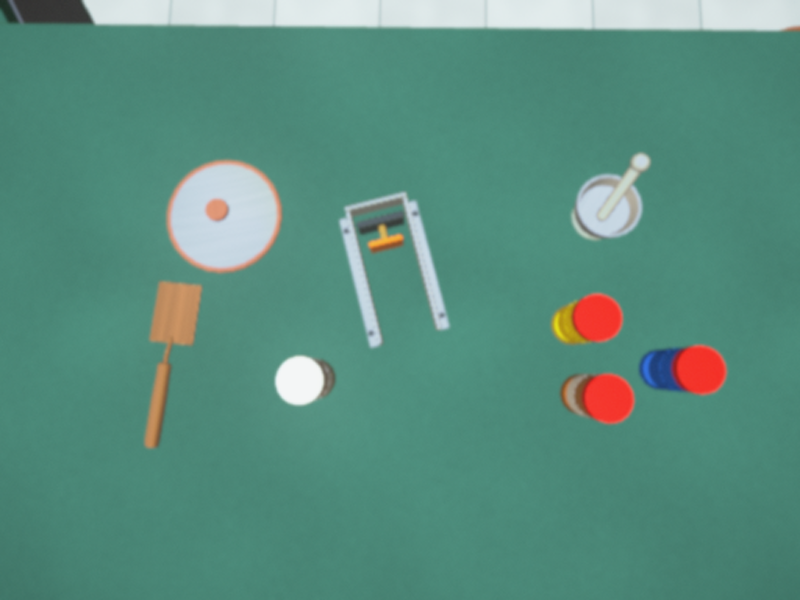

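The scene view shows the amber red jar at (297,200), with yellow and blue look-alikes beside it, the white jar at (510,250) and the bay at (403,325). In the top view (800 px) the lids are at red (609,398), yellow (597,318), blue (700,370) and white (300,380), and the bay opens towards the robot.

```bash
cat > h.py <<'E'
from workcell import *
import numpy as np,cv2
from scipy.spatial.transform import Rotation as R
def px(n,P):
    c=viewer.calibration(n);p=np.c_[np.atleast_2d(P),np.ones(len(np.atleast_2d(P)))]@c["world_to_cam"].T
    q=np.c_[p[:,0],-p[:,1],-p[:,2]]@c["intrinsics"].T; return q[:,:2]/q[:,2:]
def ray(n,u,v,z):
    c=viewer.calibration(n);T=c["world_to_cam"];d=np.linalg.inv(c["intrinsics"])@[u,v,1];d=T[:3,:3].T@(d*[1,-1,-1])
    o=-T[:3,:3].T@T[:3,3]; return o+d*(z-o[2])/d[2]
E
python3 - <<'E'
from h import *
S=1.5625
def lab(n,box,kind):
    im=cv2.imread(f"pics/raw_{n}.png").astype(int);b,g,r=im[...,0],im[...,1],im[...,2]
    m=(r>150)&(g<70)&(b<70) if kind=="r" else (r>170)&(g>170)&(b>170)
    M=np.zeros_like(m);x0,y0,x1,y1=[int(k/S) for k in box];M[y0:y1,x0:x1]=m[y0:y1,x0:x1]
    v,u=np.nonzero(M);return np.array([u.mean(),v.mean(),len(u)])
for k,b,c in(("red",(570,365,645,430),"r"),("yel",(562,285,630,348),"r"),("blue",(665,340,735,400),"r"),("white",(265,345,333,412),"w")):
    a=lab("top",b,c);w=ray("top",a[0],a[1],.12);print(k,a.round(1),w.round(4),"scene px x1.56 of top,bottom:",(px("scene",[[*w[:2],.12],[*w[:2],0]])*S).round(0).tolist())
for nm,(u,v),z in(("L front",(375,347),0),("R front",(443,329),0),("backL top",(346,208),.04),("backR top",(406,194),.04),("padtop",(385,240),.048),("lid",(223,217),0.01),("mortar",(608,206),.065)):
    print(nm,ray("top",u/S,v/S,z).round(4))
im=cv2.imread("pics/raw_top.png")[115:230,200:300];cv2.imwrite("pics/c1.png",cv2.resize(im,None,fx=5.2,fy=5.2,interpolation=cv2.INTER_CUBIC))
im=cv2.imread("pics/raw_scene.png")[160:245,215:300];cv2.imwrite("pics/c2.png",cv2.resize(im,None,fx=7,fy=7,interpolation=cv2.INTER_CUBIC))
E
```

```text
red [388.  254.6 727. ] [ 0.4535 -0.23    0.12  ] scene px x1.56 of top,bottom: [[296.0, 169.0], [302.0, 229.0]]
yel [381.3 203.2 666. ] [ 0.5528 -0.2199  0.12  ] scene px x1.56 of top,bottom: [[271.0, 198.0], [278.0, 260.0]]
blue [446.9 236.3 730. ] [ 0.4908 -0.3444  0.12  ] scene px x1.56 of top,bottom: [[227.0, 167.0], [236.0, 226.0]]
white [191.2 243.1 770. ] [0.4671 0.152  0.12  ] scene px x1.56 of top,bottom: [[511.0, 220.0], [505.0, 283.0]]
L front [0.5145 0.0654 0.    ]
R front [ 0.5432 -0.0348  0.    ]
backL top [0.7142 0.1107 0.04  ]
backR top [0.7367 0.0236 0.04  ]
padtop [0.6654 0.0522 0.048 ]
lid [0.7062 0.3014 0.01  ]
mortar [ 0.7153 -0.2599  0.065 ]
```

View pics/c1.png

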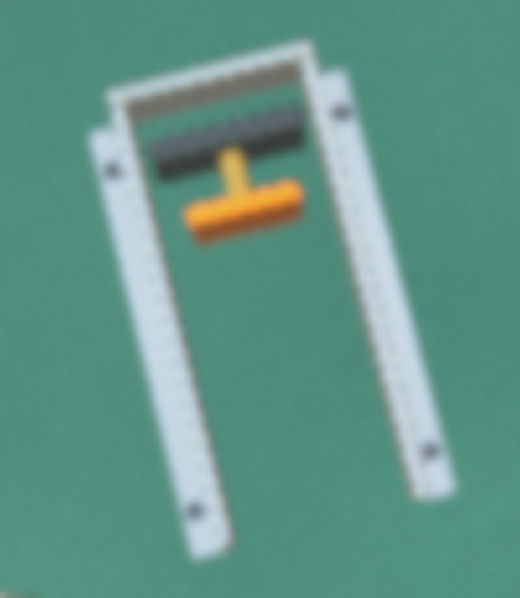

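View pics/c2.png

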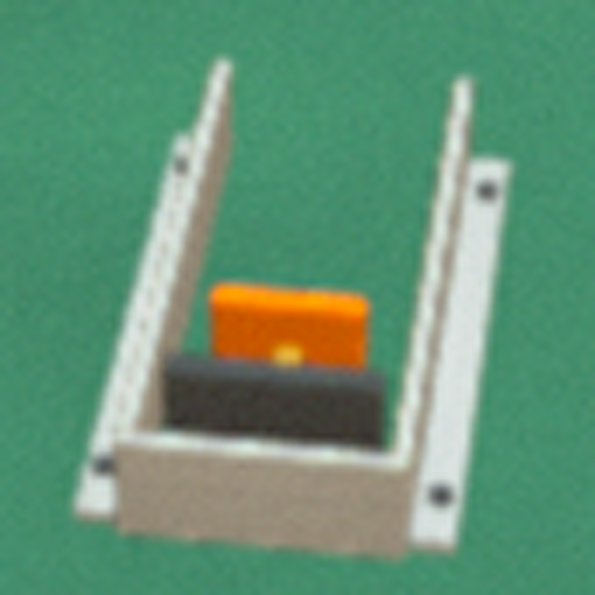

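The top crop shows the bay's back-wall corners at about (110,94) and (312,43), front inner corners at (230,545) and (414,497), and the pad face edge at about (197,232)–(302,205). The scene crop shows rail tips at (224,62) and (463,80), and back-wall corners at (118,437) and (407,465). The lid positions from the top view project onto the jars in the scene view to within 2 px. Next I fit the bay pose and lift the red jar.

```bash
cat >> h.py <<'E'
def down(a):  # fingers close along world angle a
    z=np.array([0,0,-1.]);y=np.array([np.cos(a),np.sin(a),0]);M=np.c_[np.cross(y,z),y,z]
    return R.from_matrix(M).as_rotvec()
def best(p,a):
    q0=sensors.observe()["q"];c=[(ik(p,down(t)),t) for t in(a,a+np.pi)]
    return min((c for c in c if c[0] is not None),key=lambda c:np.abs(c[0]-q0).max())[1]
def fz(n=8):
    F=[]
    for _ in range(n): bot.dwell(.05);F.append(sensors.observe()["ft_force"])
    return np.mean(F,0).round(3),np.std(F,0).round(3)
RED=np.array([.4535,-.230]);WHITE=np.array([.4671,.152]);G=.054
E
python3 - <<'E'
from h import *
from scipy.optimize import least_squares
t=lambda l:[((200+u/5.2)-.4,(115+v/5.2)-.4) for u,v in l]
s=lambda l:[((215+u/7)-.43,(160+v/7)-.43) for u,v in l]
T3=[(116,46,40),(116,-46,40),(-90,40,0),(-90,-40,40)];T2=t([(110,94),(312,43),(230,545),(414,497)])
S3=[(-90,-43,40),(-90,43,40),(116,-46,40),(116,46,40),(116,-46,0),(116,46,0)];S2=s([(224,62),(463,80),(118,437),(407,465),(118,532),(408,555)])
def W(b,P): P=np.array(P)/1000;c,n=np.cos(b[2]),np.sin(b[2]);return np.c_[b[0]+c*P[:,0]-n*P[:,1],b[1]+n*P[:,0]+c*P[:,1],P[:,2]]
f=lambda b:np.r_[(px("top",W(b,T3))-T2).ravel(),(px("scene",W(b,S3))-S2).ravel()]
r=least_squares(f,[.617,.04,.26],loss="soft_l1");b=r.x;print("bay",b.round(4),f(b).round(1))
loc=lambda n,uv,z:[round(1000*float(v),1) for v in np.array([[np.cos(b[2]),np.sin(b[2])],[-np.sin(b[2]),np.cos(b[2])]])@(ray(n,*uv,z)[:2]-b[:2])]
for uv in t([(197,232),(302,205),(250,218)]):print("pad face top edge bay mm",loc("top",uv,.048))
for uv in t([(205,243),(300,215)]):print("pad low edge z4",loc("top",uv,.004))
for uv in s([(213,288),(366,296)]):print("scene far top edge",loc("scene",uv,.048))
# red lift
a=best([*RED,.2],np.radians(57));o=down(a)
for p,w in(([*RED,.25],o),([*RED,G],o),([*WHITE,.25],down(best([*WHITE,.2],b[2])))):print(ik(p,w))
bot.move_to([*RED,.25],o);print(sensors.observe()["clock"])
bot.move_l([*RED,G],.12);jaws.gripper_to(0.0)
x=sensors.observe();print(x["clock"],x["finger_gap"],x["finger_force"],fz())
E
```

```text
bay [0.616  0.0394 0.2663] [-0.9 -0.3 -0.6 -0.1  1.   1.  -0.1  0.6  0.1 -0.7  0.4 -0.5 -1.1  0.2
  0.2  0.2 -0.5  0.4 -0.3  1.1]
pad face top edge bay mm [43.5, 21.6]
pad face top edge bay mm [43.9, -24.9]
pad face top edge bay mm [43.9, -1.9]
pad low edge z4 [48.0, 20.1]
pad low edge z4 [50.0, -24.9]
scene far top edge [48.9, -24.8]
scene far top edge [46.2, 24.3]
[-0.58090541 -0.01001033  1.39057393  0.          1.76102905 -1.57574308]
[-0.58090541  0.08006467  1.69280566  0.          1.36872232 -1.57574308]
[ 1.99122218e-01 -4.87757588e-02  1.42833608e+00 -4.44089210e-16
  1.76203233e+00 -6.72059590e-02]
2.9083
5.0583 0.6907291176132515 63.87461207807064 (array([-0.941, -0.854,  5.691]), array([0.485, 0.492, 0.478]))
```

The bay fits to within 1 px and the pad face is at about bay x = 44–48 mm. The jar is gripped, gap 0.69.

Run:
```python
from h import *
p=sensors.observe()["tool_pos"];print(p)
bot.move_l([*RED,G+.05],.06);bot.dwell(.2);print("held",fz(12))
bot.move_l([*RED,G+.006],.06);bot.move_l([*RED,G+.0005],.012);print("down",fz(4))
jaws.gripper_to(1.0);bot.dwell(.1)
bot.move_l([*RED,.2],.12);bot.dwell(.1);print("empty",fz(12))
o=down(best([*WHITE,.2],.2663));bot.move_to([*WHITE,.25],o)
im=viewer.snapshot("top")
cv2.imwrite("pics/t1.png",cv2.resize(im[:,:,::-1],(800,600)))
bot.move_l([*WHITE,G],.12);print("pre",fz(8));jaws.gripper_to(0.0)
bot.move_l([*WHITE,G+.05],.06);bot.dwell(.2);print("held W",fz(12),sensors.observe()["clock"],sensors.observe()["finger_gap"])
```

```text
[ 0.45395366 -0.23055013  0.05492077]
held (array([-0.202,  0.12 , -2.212]), array([0.628, 0.55 , 0.457]))
down (array([-0.109, -0.083,  1.781]), array([0.369, 0.706, 0.229]))
empty (array([ 0.618, -0.198,  0.347]), array([0.477, 0.388, 0.652]))
pre (array([ 0.18 , -0.138, -0.294]), array([0.31 , 0.392, 0.358]))
held W (array([ 0.09 ,  0.044, -6.988]), array([0.462, 0.59 , 0.346])) 17.3083 0.6874405725076544
```

View pics/t1.png

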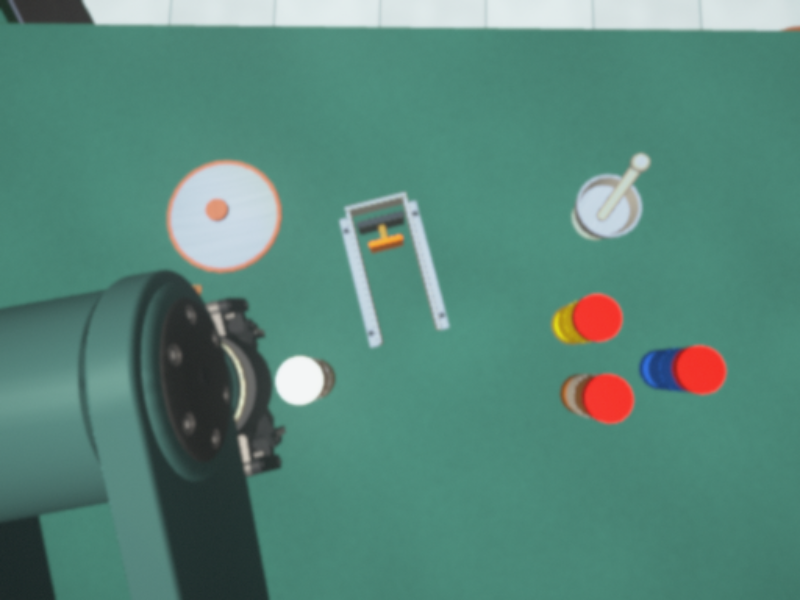

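White is the heavy jar (about 0.7 kg against about 0.25 kg), and red stands again at (609,398). I'll carry the white jar into the bay front, hovering just above the shelf, and take the force baseline.

```bash
cat >> h.py <<'E'
BAY=np.array([.616,.0394]);A=.2663;U=np.array([np.cos(A),np.sin(A)])
def P(x,z): return [*(BAY+U*x/1000),z]
def fa(n=30):
    F=[]
    for _ in range(n): bot.dwell(.02);F.append(sensors.observe()["ft_force"])
    x=sensors.observe();return round(1000*float((x["tool_pos"][:2]-BAY)@U),2),round(1000*float(np.cross(U,x["tool_pos"][:2]-BAY)),2),"z",round(1000*float(x["tool_pos"][2]),2),"Fx",round(float(np.mean(F,0)[:2]@U),3),"Fz",round(float(np.mean(F,0)[2]),2),round(x["clock"],1)
E
python3 -W ignore - <<'E'
from h import *
print(fa(2))
bot.move_l([*WHITE,G+.075],.12)
bot.move_l(P(-40,G+.075),.12);bot.dwell(.1);print(fa(5))
bot.move_l(P(-40,G+.01),.1);bot.move_l(P(-40,G+.003),.03);bot.dwell(.2);print("base",fa())
bot.move_l(P(8,G+.003),.06);bot.dwell(.2);print(fa())
im=viewer.snapshot("scene")[130:250,195:320]
cv2.imwrite("pics/s2.png",cv2.resize(im[:,:,::-1],None,fx=4.8,fy=4.8,interpolation=cv2.INTER_CUBIC))
E
```

```text
(-113.99, 147.82, 'z', 104.02, 'Fx', -0.38, 'Fz', -7.1, 17.3)
(-40.11, 0.56, 'z', 129.14, 'Fx', 0.139, 'Fz', -6.84, 19.4)
base (-40.0, 0.0, 'z', 57.01, 'Fx', 0.017, 'Fz', -6.76, 21.3)
(7.99, 0.01, 'z', 56.99, 'Fx', 0.014, 'Fz', -7.04, 22.9)
```

View pics/s2.png

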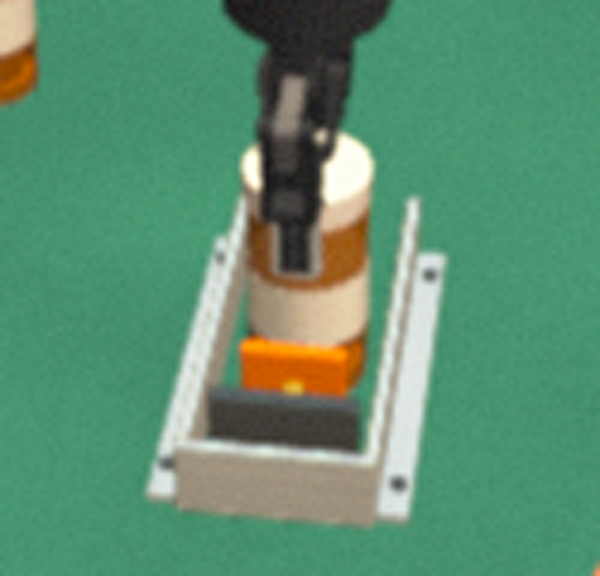

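The jar is upright and centred between the rails, with its front just short of the pad at (295,350). The force baseline is clean at about 0.015 N, so I'll ease in by force.

```bash
python3 -W ignore - <<'E'
from h import *
x=8
for x in (12,14,16,18,20,22,24,26):
    bot.move_l(P(x,G+.003),.02);bot.dwell(.1);r=fa(30);print(r)
    if r[4]<-.75: break
E
```

```text
(11.99, 0.02, 'z', 57.01, 'Fx', 0.169, 'Fz', -6.95, 23.9)Traceback (most recent call last):
  File "<stdin>", line 5, in <module>
TypeError: '<' not supported between instances of 'str' and 'float'
```

```bash
python3 -W ignore - <<'E'
from h import *
for x in (14,16,18,20,22,24):
    bot.move_l(P(x,G+.003),.02);bot.dwell(.1);r=fa(40);print(r)
    if r[5]<-.8: break
E
```

```text
(13.97, 0.0, 'z', 56.98, 'Fx', 0.053, 'Fz', -6.81, 25.0)
(16.01, -0.01, 'z', 57.0, 'Fx', -0.061, 'Fz', -6.82, 26.0)
(18.0, 0.01, 'z', 56.99, 'Fx', -0.068, 'Fz', -6.89, 27.0)
(19.97, 0.02, 'z', 56.95, 'Fx', -0.251, 'Fz', -6.98, 28.0)
(21.96, -0.0, 'z', 56.97, 'Fx', -0.801, 'Fz', -6.88, 29.0)
```

```bash
python3 -W ignore - <<'E'
from h import *
for x in(23.2,24.3):
    bot.move_l(P(x,G+.003),.01);bot.dwell(.1);print(fa(80))
E
```

```text
(23.2, -0.0, 'z', 56.99, 'Fx', -0.973, 'Fz', -7.08, 30.7)
(24.31, -0.01, 'z', 57.02, 'Fx', -1.254, 'Fz', -7.02, 32.4)
```

The force is 1.25 N, so the pad has given about 6 mm. Now I set the jar down and release it.

```bash
python3 -W ignore - <<'E'
from h import *
bot.move_l(P(24.3,G+.0005),.01);bot.dwell(.1);print(fa(30))
jaws.gripper_to(1.0);bot.dwell(.2)
bot.move_l(P(24.3,.22),.1)
bot.move_to([.35,.12,.35],down(best([.35,.12,.35],A)))
bot.dwell(.3);print(sensors.observe()["clock"])
for n in("scene","top"):
    im=viewer.snapshot(n);cv2.imwrite(f"pics/f_{n}.png",cv2.resize(im[:,:,::-1],(800,600)) if n=="scene" else cv2.resize(im[105:265,170:430,::-1],None,fx=3,fy=3,interpolation=cv2.INTER_CUBIC))
m=(im[...,0]>170)&(im[...,1]>170)&(im[...,2]>150);m[:118]=0;m[190:]=0;m[:,:225]=0;m[:,300:]=0
k,l,s,c=cv2.connectedComponentsWithStats(m.astype(np.uint8));i=1+s[1:,4].argmax()
w=ray("top",*c[i],.12);print(s[i],c[i],w,"local",(w[:2]-BAY)@U*1000)
E
```

```text
(24.3, -0.03, 'z', 54.5, 'Fx', -1.013, 'Fz', -6.56, 33.4)
37.35
[233 144  30  30 712] [247.61095506 158.25      ] [0.63864708 0.04571861 0.12      ] local 23.511622385066186
```

View pics/f_scene.png

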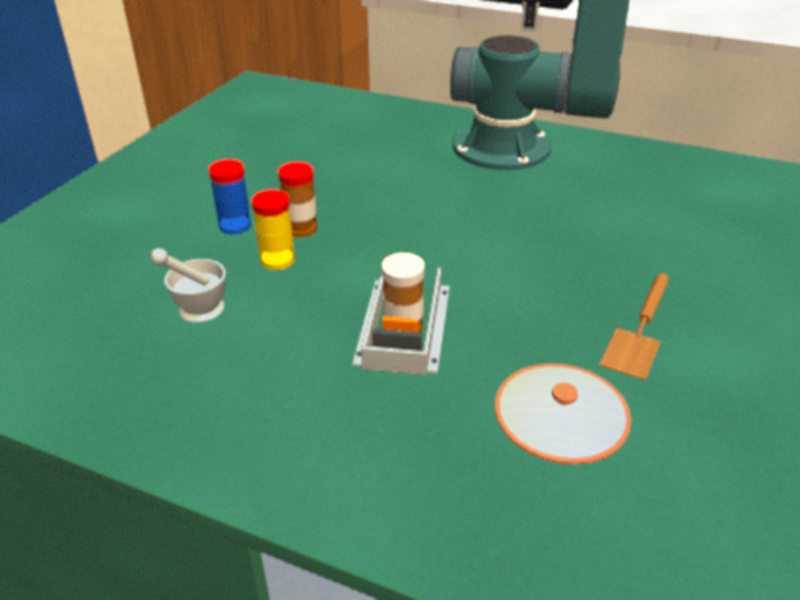

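View pics/f_top.png

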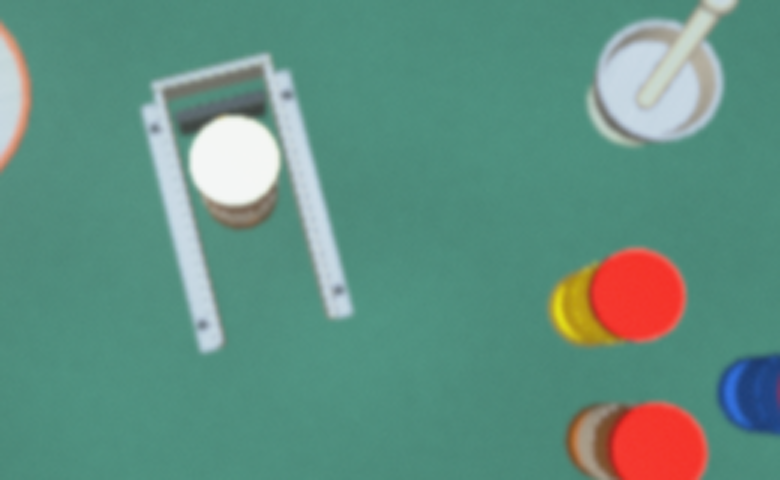

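The white jar stands upright in the bay at (403,290), pressing the pad, which now sits nearer its bracket. Everything else is where it was, and the arm is clear.

```bash
python3 -c "
from workcell import job_done
print(job_done())"
```

```text
the job is handed in; nothing more can be done
None
```

The white-lidded jar was the heavier one (about 0.7 kg against about 0.25 kg); it now stands upright in the bay with the pad pressed back about 6 mm (about 1.2 N), the red-lidded jar is back where it stood, and the job was handed in at about 37 s of the 72 s allowed.

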